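# Lock the pickle press and wind its plate down on the garlic

### The arm

A 6-joint arm with a two-finger parallel gripper is mounted at the origin on a cart in front of the work surface, level with it; the furniture and walls round the work are solid. World frame = base frame: x ahead of the robot, y to its left, z up, the work surface at z = 0. Lengths are in m, angles in rad, forces in N, time in s.
With the tool pointing down it reaches from about 0.375 to 0.9 m from the base axis. Payload 3.1 kg.
Tool frame: the origin (TCP) lies at the very end of the fingers, on their centre line; the grasp point (between the pads) lies 19 mm behind it; z points along the fingers, y is the line along which they close (so a half turn about z gives the same grasp; the last joint's range is limited). The gripper opens to 85 mm and grips with 20 to 120 N. Pads are 22 mm wide; open, the fingers measure 114 mm over their backs; the gripper's body (76 mm by 85 mm) begins 54 mm behind the grasp point. The pads swing forward as they close: fully open they stand 13 mm farther back than shut.
Start: joints at [1.113, 0.527, 1.433, -0, 1.181, -0.178], TCP at [0.173, 0.601, 0.231] pointing down, gripper open.
Joint ranges: [-3.08, 3.08], [-0.75, 2.2], [0.22, 2.44], [-1.43, 4.57], [0, 2.65], [-2.85, 2.85]. Speed limits (rad/s): [2.79, 2.79, 3.14, 3.14, 3.14, 3.14].

### API

Orientations are given as a unit quaternion [x, y, z, w].
In Python, from station import sense, snapshot, camera_params, sign_off gives the robot as it stands.
- The arm moves only by the shell command python3 -m handwheel 'ROWS' [OPENING] [FORCE]. ROWS is JSON, a list that holds one entry, the list of rows, each a list of 4 numbers: the shift along the tool's x, y, z in units of 25 mm (1.0 is 25 mm), then the turn about the tool's z in units of 6 degrees (1.0 is 6 degrees). A call has 1 to 20 rows; each row shifts and turns the commanded pose from where the row before left it, along the tool's axes as they then stand; what a row does not reach is not made up. A row lasts 1/8 s, in which the tool goes at most 62.5 mm and 10.7 degrees, less where a joint would pass 70% of its speed; a pose out of reach is approached as far as the arm can. A call is refused whole if a number of a shift passes 1 or a number of a turn 1, either way. A call with a gripper value outside its range is refused whole. OPENING is the finger opening in mm, from 0 to 85.4, set as the call begins (- or left out, the last holds). The fingers move at their own pace and stop on an object; FORCE is the grip in N (left out, the last holds). Time passes only in rows, so rows that do not move let the fingers close. It gives the time, the measured TCP pose, the force, the opening and the grip force at its end, in the units of the state.
- sense(): the state, without advancing time (a new reading comes with each control period).
- snapshot(name): name is "scene" or "top" or "wrist"; returns (picture, depth): 420x560x3 uint8, red, green, blue; 420x560 float32, m along the optical axis (not along the pixel's ray), 0 where there is no reading.
- camera_params(name): a dict with "mtx" (3x3 intrinsics, pixels), "extrinsics" (4x4, takes a point from camera to world coordinates); the wrist camera has in their place "hand_eye" (4x4, takes a point from camera to tool coordinates, whose origin is the TCP and whose axes are the flange's). Camera axes: x right, y up, looking along -z (the intrinsics and any distortion apply to the point x, -y, -z); pixel columns grow to the right and rows downward; lengths in m; the calibration is good to about 2 mm. The wrist camera is an equidistant fisheye: a pixel r from the principal point sees the ray r / f radians off the axis. A picture is of the moment at which its call begins: read the wrist's pose just before it. camera_params takes no time and is no camera call.
- sign_off(): hands the job in; it is judged then, once.
The state is a dict: "t": time; "q": joint angles; "qd": joint speeds; "tau": joint torques, N m; "tcp_pos": TCP position; "tool_rot": TCP orientation; "force": force on the tool from outside, world axes, zero at the start; "ft_torque": the same for the moment, N m; "finger_gap": opening from 0.0 (shut) to 1.0 (fully open); "gripper_force": force on a finger pad.
Only numpy, scipy, OpenCV 4.12 (cv2) and the standard library are available. Lean on these libraries where they do the work, as an engineer would, in place of code of your own. Each camera call takes 0.05 s, during which the arm holds its last target. There are 200 camera calls.

### The job

The garlic is packed and the pickle press has its lid on. Push the sliding clip at each end of the lid fully in, so that they hold the lid on the tub, and only then wind the plate down on the garlic: push the wings of the screw round clockwise with a fingertip, in as many strokes as it takes, until the screw head sits down on the lid. Use light pushes of the fingertips or finger sides only: pinch or lift nothing, do not shove the press about, and leave the things beside it alone.

Things in the scene. Friction and masses are not known exactly. Their poses are not given: they have to be found in the camera images.
- tub: clear glass tub of the pickle press, 140 (x) x 196 (y) mm, 96 mm high, 5 mm walls, standing loose on the worktop with six garlic bulbs in it; the whole press weighs about 2.4 kg. At both short ends a 6 mm thick rim flange sticks out 14 mm. Origin: centre of its underside; z up, y along the long side
- lid: white plastic lid, 148 (x) x 224 (y) x 8 mm, lying on the tub's rim, the grey wing screw standing in its middle. Origin: centre of its underside, on the screw's axis; y along the long side. A boss of 18 mm radius round the screw rises to 16 mm above the origin; apart from screw and clips nothing else on the lid stands higher than 14 mm above the origin
- wing (a joint): turn of the screw, rad, clockwise seen from above, 0 to 9.0; starts in 0 to 3. At 0 the wings lie along the lid's x and the head is 14.3 mm above the boss; it comes down 10 mm a turn (1.59 mm a rad), and meets the boss and stops at 9.0. Turning takes 0.04 to 0.06 N m (1 to 2 N on a wing); it stays where it is left
- wing_hub (a point): top of the wing head, on the screw's axis, 28 mm above the underside of the head (the head's hub is 28 mm across at the foot, 23 to 25 mm above)
- wing_tip (a point): outer end of one of the two equal wings, 42 mm from the axis and 8.5 mm below wing_hub. The wings are flat upright ears, 7.6 mm thick, rounded at the end; at 29 mm from the axis they reach from 6 to 33 mm above the underside of the head
- clip_left (a joint): travel of the grey clip at the lid's +y end, m, 0 = open to 0.012 = fully in (its hook then lies under the tub's flange); starts at 0 to 0.003; the lid rises 1.5 mm against the hooks when the plate presses; pushed towards the middle of the lid; friction about 1.5 N; stays where it is left
- clip_right (a joint): the same for the clip at the lid's -y end (pushed towards +y of the lid)
- clip_left_face (a point): middle of the outer face of the thumb ridge of the clip at the +y end; the flat upright face is 42 mm wide (along the lid's x) and reaches from 35 mm below this point to 9 mm above it; it faces away from the lid's middle. Its point moves with the clip
- clip_right_face (a point): the same for the clip at the -y end
- plate (a joint): compression of the spring over the white press plate under the lid, m: 0 = plate hangs free; the plate meets the garlic at a screw turn of about 3.7; about 0.007 (13 N) with the screw fully down and the lid held
- salt_shaker: salt shaker, 44 mm across, 90 mm high, bystander behind the press; origin at the centre of its underside
- spice_jar: spice jar with a dark cap, 44 mm across, 105 mm high, bystander behind the press; origin at the centre of its underside
- onion: onion, 78 mm across, 85 mm high, bystander behind the press; origin at the centre of its underside

How it is judged:
By the outcome, as a careful person would: the job done as asked, in the order asked, and still so for the second after the job is handed in, with the robot touching nothing.
It also fails if it takes over 58 s, if anything falls off the work surface, if the arm or the gripper's body presses on something with over 40 N, if the wrist force passes 120 N, or if a joint passes its speed limit or range.

## Working session

There is one attempt and no reset: what is moved stays moved. The work goes in short steps, Python scripts to look and compute and a shell command to move; the robot and the scene stay as the last step left them, time stands still between calls to the robot, and variables do not carry over. Pictures are saved under pics/ and viewed, at most 10 in all, crops included, and the job is handed in when it is done.

```bash
mkdir -p pics; ls
python3 - <<'E'
from station import *
import cv2,numpy as np
s=sense();print({k:np.round(v,4).tolist() for k,v in s.items()})
for n in("scene","top"):
    p,d=snapshot(n);cv2.imwrite(f"pics/{n}0.png",p[:,:,::-1]);np.save(f"pics/{n}0.npy",d)
    c=camera_params(n);print(n,{k:np.round(v,4).tolist() for k,v in c.items() if not isinstance(v,str)})
print(camera_params("wrist"))
E
```

```text
pics
{'t': 0.0, 'q': [1.1125, 0.5285, 1.4339, 0.0, 1.1814, -0.1784], 'qd': [-0.0006, -0.0007, 0.002, 0.0022, -0.0016, 0.0008], 'tau': [-0.0002, -44.2356, -17.8024, -0.0003, 0.0085, -0.0], 'tcp_pos': [0.1723, 0.6001, 0.2303], 'tool_rot': [0.1395, 0.9902, -0.001, -0.0003], 'force': [0.4736, -0.1536, -0.0777], 'ft_torque': [0.0322, 0.0596, 0.0273], 'gripper_force': 0.0, 'finger_gap': 0.9996}
scene {'mtx': [[484.8606, 0.0, 272.4692], [0.0, 484.8606, 214.0471], [0.0, 0.0, 1.0]], 'extrinsics': [[-0.5945, 0.4164, -0.6878, -0.0297], [-0.8039, -0.2903, 0.5191, 0.4326], [0.0165, 0.8616, 0.5074, 0.5724], [0.0, 0.0, 0.0, 1.0]]}
top {'mtx': [[462.9128, 0.0, 287.5546], [0.0, 462.9128, 214.9626], [0.0, 0.0, 1.0]], 'extrinsics': [[-0.0032, 0.9926, -0.1213, 0.4481], [-1.0, -0.0037, -0.0032, -0.0235], [-0.0036, 0.1213, 0.9926, 0.9589], [0.0, 0.0, 0.0, 1.0]]}
{'mtx': array([[325.1922621 ,   0.        , 278.74640263],
       [  0.        , 325.1922621 , 208.24148377],
       [  0.        ,   0.        ,   1.        ]]), 'hand_eye': array([[ 4.64563871e-04,  9.65772233e-01,  2.59391170e-01,
         6.62362324e-02],
       [ 9.99999439e-01, -2.01643921e-04, -1.04021085e-03,
         1.56883470e-04],
       [-9.52302106e-04,  2.59391508e-01, -9.65771784e-01,
        -1.42017326e-01],
       [ 0.00000000e+00,  0.00000000e+00,  0.00000000e+00,
         1.00000000e+00]])}
```

View pics/scene0.png

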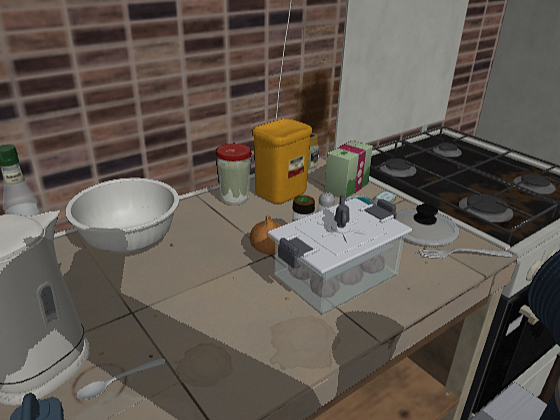

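View pics/top0.png

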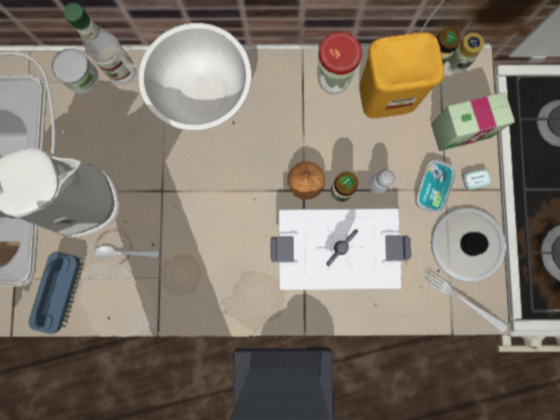

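The top view shows the lid centred near (340,248), with clips at (283,248) and (398,247). The wings run from (328,265) to (356,231), and the onion, jar and shaker stand behind at rows 170–190. Next I'll measure these.

```bash
cat > h.py <<'E'
from station import *
import cv2,numpy as np
from scipy.spatial.transform import Rotation as R
def cloud(d,n):
    c=camera_params(n);K=c["mtx"];E=c["extrinsics"]
    v,u=np.mgrid[:420,:560]
    P=np.stack([(u-K[0,2])/K[0,0]*d,-(v-K[1,2])/K[1,1]*d,-d],-1)
    return P@E[:3,:3].T+E[:3,3]
def plane(uv,n,z):
    c=camera_params(n);K=c["mtx"];E=c["extrinsics"]
    uv=np.atleast_2d(uv).astype(float)
    r=np.c_[(uv[:,0]-K[0,2])/K[0,0],-(uv[:,1]-K[1,2])/K[1,1],-np.ones(len(uv))]@E[:3,:3].T
    return E[:3,3]+r*((z-E[2,3])/r[:,2])[:,None]
E
python3 - <<'E'
from h import *
p=cv2.imread("pics/top0.png");d=np.load("pics/top0.npy");P=cloud(d,"top")
hsv=cv2.cvtColor(p,cv2.COLOR_BGR2HSV)
m=np.zeros((420,560),np.uint8);m[195:305,260:420]=1
w=((hsv[...,2]>200)&(hsv[...,1]<30)&(m>0)).astype(np.uint8)
w=cv2.morphologyEx(w,cv2.MORPH_OPEN,np.ones((3,3),np.uint8))
c=max(cv2.findContours(w,0,1)[0],key=cv2.contourArea)
r=cv2.minAreaRect(c);b=plane(cv2.boxPoints(r),"top",.104);print(r,b.round(4),b.mean(0))
print("z lid",np.median(P[...,2][w>0]), "sizes",[np.linalg.norm(b[i]-b[i-1]) for i in range(4)])
dk=((hsv[...,2]<120)&(m>0)).astype(np.uint8)
n,l,s,ce=cv2.connectedComponentsWithStats(dk)
for i in range(1,n):
    if s[i,4]>60:
        pts=P[l==i]; print(s[i],ce[i],"z pct",np.percentile(pts[:,2],[5,50,95,99]).round(4))
        pp=plane(np.argwhere(l==i)[:,::-1],"top",.12); print(pp.min(0).round(4),pp.max(0).round(4),pp.mean(0).round(4))
        hi=pts[pts[:,2]>np.percentile(pts[:,2],99)-.008];print(" high",hi.min(0).round(4),hi.max(0).round(4),hi.mean(0).round(4))
v=p[195:305,260:420];cv2.imwrite("pics/crop1.png",cv2.resize(v,None,fx=5,fy=5,interpolation=2))
for u in range(266,300):print(u,P[247,u].round(3)[1:],end=" ")
E
```

```text
((339.7314758300781, 249.21405029296875), (79.86167907714844, 121.9791030883789), 89.30972290039062) [[ 0.5619 -0.0035  0.104 ]
 [ 0.5639 -0.2306  0.104 ]
 [ 0.4169 -0.2275  0.104 ]
 [ 0.415  -0.0051  0.104 ]] [ 0.48941219 -0.11668018  0.104     ]
z lid 0.10466365515216997 sizes [np.float64(0.1469955269155552), np.float64(0.22714242783342575), np.float64(0.14697606676550765), np.float64(0.22244627390334495)]
[294 195  25  14 115] [305.13043478 198.20869565] z pct [-0.0033  0.0325  0.0473  0.0497]
[ 0.5634 -0.0768  0.12  ] [ 0.5875 -0.0327  0.12  ] [ 0.5815 -0.0531  0.12  ]
 high [ 0.5961 -0.0716  0.0419] [ 0.6003 -0.0416  0.0517] [ 0.5987 -0.0577  0.0457]
[331 195  21   8 100] [341.1  197.96] z pct [-0.0008  0.0349  0.0852  0.1021]
[ 0.5742 -0.1373  0.12  ] [ 0.5872 -0.1006  0.12  ] [ 0.5817 -0.1191  0.12  ]
 high [ 0.4481 -0.0235  0.9589] [ 0.4481 -0.0235  0.9589] [ 0.4481 -0.0235  0.9589]
[327 230  30  35 198] [340.5959596  246.61111111] z pct [0.1397 0.1523 0.1589 0.1604]
[ 0.4614 -0.1451  0.12  ] [ 0.5227 -0.0916  0.12  ] [ 0.4926 -0.1166  0.12  ]
 high [ 0.4481 -0.1399  0.1524] 
[... 505 characters left out ...]
5  0.9589] [ 0.4908 -0.2325  0.1332]
266 [ 0.024 -0.001] 267 [ 0.022 -0.003] 268 [ 0.02 -0.  ] 269 [ 0.018 -0.001] 270 [0.011 0.12 ] 271 [0.009 0.124] 272 [0.007 0.123] 273 [0.006 0.123] 274 [0.004 0.124] 275 [0.002 0.118] 276 [0.    0.118] 277 [-0.001  0.111] 278 [-0.003  0.109] 279 [-0.005  0.11 ] 280 [-0.007  0.109] 281 [-0.009  0.107] 282 [-0.01   0.107] 283 [-0.012  0.107] 284 [-0.014  0.11 ] 285 [-0.016  0.109] 286 [-0.018  0.109] 287 [-0.02   0.107] 288 [-0.021  0.109] 289 [-0.023  0.108] 290 [-0.025  0.107] 291 [-0.027  0.109] 292 [-0.029  0.111] 293 [-0.031  0.108] 294 [-0.032  0.103] 295 [-0.034  0.102] 296 [-0.036  0.105] 297 [-0.038  0.106] 298 [-0.04   0.101] 299 [-0.042  0.104]
```

View pics/crop1.png

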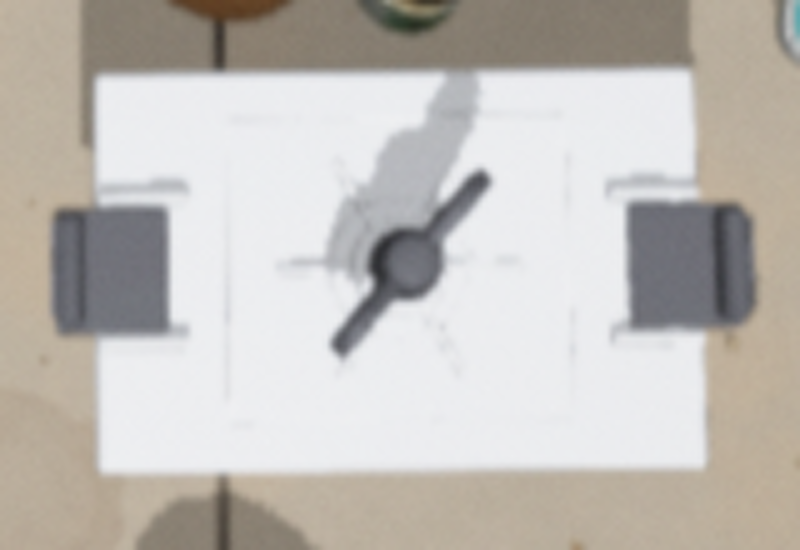

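Lid centre is about (0.4905, -0.1155), yaw is about 0 and the wing is at about 0.69 rad. The clip faces are at y of about +0.010 and -0.242. I'll shut the fingers, turn tool x to world +y, and go to the left clip.

```bash
python3 -m handwheel '[[[0,0,0,1],[0,0,0,1],[0,0,0,1],[0,0,0,1],[0,0,0,1],[0,0,0,1],[0,0,0,1],[0,0,0,1],[0,0,0,1],[0,0,0,1],[0,0,0,1],[0,0,0,1],[0,0,0,0.33],[-1,0.57,0,0],[-1,0.57,0,0],[-1,0.57,0,0],[-1,0.57,0,0],[-1,0.57,0,0],[-1,0.57,0,0],[-1,0.57,0,0]]]' 0 20
python3 -m handwheel '[[[-1,0.57,0,0],[-1,0.57,0,0],[-1,0.57,0,0],[-1,0.57,0,0],[-1,0.57,0,0],[-1,0.57,0,0],[-1,0.57,0,0],[-1,0.57,0,0],[-1,0.57,0,0],[-1,0.57,0,0],[-1,0.57,0,0],[-1,0.57,0,0],[-1,0.57,0,0],[-1,0.57,0,0],[0,0.5,0,0],[0,0.3,0,0],[0,0,0,0]]]'
python3 -c "
from h import *
s=sense();print(s['tcp_pos'],R.from_quat(s['tool_rot']).as_matrix().round(3),s['force'],s['finger_gap'])"
```

```text
t: 2.6
tcp_pos: [0.2726, 0.4248, 0.2312]
tool_rot: [0.707, 0.707, -0.0, 0.0]
force: [0.9, -0.4, -1.5]
finger_gap: -0.003
gripper_force: 0.0
t: 4.72
tcp_pos: [0.4919, 0.0764, 0.2312]
tool_rot: [0.707, 0.707, 0.0, -0.0]
force: [-0.9, -0.2, 0.3]
finger_gap: -0.005
gripper_force: 0.0
[0.49188551 0.0764312  0.23118945] [[-0.001  1.    -0.   ]
 [ 1.     0.001  0.   ]
 [ 0.    -0.    -1.   ]] [-0.91169972 -0.15334319  0.25888383] -0.004999014521780398
```

```bash
python3 -m handwheel '[[[0,0,1,0],[0,0,1,0],[0,0,1,0],[0,0,1,0],[0,0,0.8,0],[0,0,0.3,0],[-0.5,0,0,0],[-0.5,0,0,0],[-0.5,0,0,0],[-0.2,0,0,0],[0,0,0,0]]]'
python3 -m handwheel '[[[-0.1,0,0,0],[-0.1,0,0,0],[-0.1,0,0,0],[-0.1,0,0,0],[0,0,0,0]]]'
python3 -m handwheel '[[[-0.1,0,0,0],[-0.1,0,0,0],[0,0,0,0]]]'
```

```text
t: 6.1
tcp_pos: [0.4918, 0.0324, 0.1041]
tool_rot: [0.708, 0.707, 0.0, 0.0]
force: [0.8, -0.2, -0.7]
finger_gap: -0.003
gripper_force: 0.0
t: 6.72
tcp_pos: [0.4918, 0.023, 0.1038]
tool_rot: [0.707, 0.707, 0.0, 0.0]
force: [-0.0, 0.2, -0.2]
finger_gap: -0.001
gripper_force: 0.0
t: 7.1
tcp_pos: [0.4917, 0.018, 0.1038]
tool_rot: [0.707, 0.707, -0.0, -0.0]
force: [1.2, 1.9, -0.3]
finger_gap: -0.004
gripper_force: 0.3
```

```bash
python3 -m handwheel '[[[-0.1,0,0,0],[-0.1,0,0,0],[0,0,0,0]]]'
python3 -m handwheel '[[[-0.06,0,0,0],[0,0,0,0]]]'
python3 -m handwheel '[[[-0.06,0,0,0],[0,0,0,0]]]'
```

```text
t: 7.48
tcp_pos: [0.4917, 0.0128, 0.1038]
tool_rot: [0.707, 0.707, -0.0, 0.0]
force: [0.1, 0.3, -0.0]
finger_gap: 0.002
gripper_force: 0.2
t: 7.72
tcp_pos: [0.4917, 0.0115, 0.1038]
tool_rot: [0.707, 0.707, -0.0, 0.0]
force: [0.0, 0.3, -0.9]
finger_gap: 0.003
gripper_force: 0.3
t: 7.98
tcp_pos: [0.4915, 0.0104, 0.1038]
tool_rot: [0.707, 0.707, 0.0, -0.0]
force: [0.3, 3.6, 1.0]
finger_gap: 0.001
gripper_force: 1.8
```

```bash
python3 -m handwheel '[[[-0.04,0,0,0],[0,0,0,0]]]'
python3 -m handwheel '[[[-0.04,0,0,0],[0,0,0,0]]]'
python3 - <<'E'
from h import *
print(sense()['force'],sense()['tcp_pos'])
p,d=snapshot("scene");cv2.imwrite("pics/s1.png",cv2.resize(p[180:310,250:430,::-1],None,fx=4,fy=4,interpolation=2))
print(sense()['force'])
E
```

```text
t: 8.22
tcp_pos: [0.4915, 0.0103, 0.1038]
tool_rot: [0.708, 0.707, 0.001, -0.001]
force: [1.1, 7.5, -0.3]
finger_gap: 0.0
gripper_force: 3.7
t: 8.48
tcp_pos: [0.4915, 0.0102, 0.1038]
tool_rot: [0.708, 0.706, 0.001, -0.001]
force: [1.3, 11.1, 1.0]
finger_gap: -0.001
gripper_force: 5.6
[ 1.32753984 11.06481464  1.01893607] [0.49153172 0.0102262  0.10384944]
[ 2.12771144 12.60531919  0.89744449]
```

View pics/s1.png

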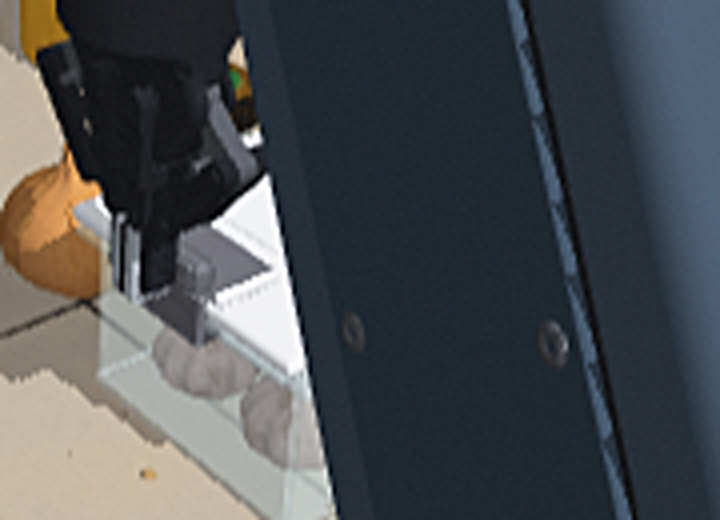

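The scene view shows the finger pressed against the left clip ridge around (195,270), with the clip against the lid edge. There's a firm stop at 11 N and the tub has not moved. On to the right clip.

```bash
python3 -m handwheel '[[[0.3,0,0,0],[0.3,0,0,0],[0,0,-1,0],[0,0,-1,0],[0,0,-1,0],[0,0,-1,0],[-1,0,0,0],[-1,0,0,0],[-1,0,0,0],[-1,0,0,0],[-1,0,0,0],[-1,0,0,0],[-1,0,0,0],[-1,0,0,0],[-1,0,0,0],[-1,0,0,0],[-1,0,0,0],[-0.9,0,0,0],[0,0,0,0]]]'
python3 - <<'E'
from h import *
s=sense();print(s['tcp_pos'],s['force'])
p,d=snapshot("top");P=cloud(d,"top")
print([tuple(P[247,u].round(3)[1:]) for u in range(266,284)])
print([tuple(P[247,u].round(3)[1:]) for u in range(396,450,3)])
E
```

```text
t: 10.9
tcp_pos: [0.4918, -0.2762, 0.2038]
tool_rot: [0.708, 0.706, -0.0, 0.0]
force: [-0.7, 0.3, 0.6]
finger_gap: -0.001
gripper_force: 0.0
[ 0.49179629 -0.27623394  0.20376107] [-0.71455455  0.3066844   0.61089859]
[(np.float64(0.024), np.float64(-0.001)), (np.float64(0.022), np.float64(-0.001)), (np.float64(0.02), np.float64(-0.002)), (np.float64(0.018), np.float64(-0.001)), (np.float64(0.016), np.float64(-0.001)), (np.float64(0.014), np.float64(0.001)), (np.float64(0.012), np.float64(-0.003)), (np.float64(0.01), np.float64(-0.002)), (np.float64(0.008), np.float64(-0.001)), (np.float64(0.006), np.float64(-0.002)), (np.float64(0.0), np.float64(0.121)), (np.float64(-0.002), np.float64(0.121)), (np.float64(-0.003), np.float64(0.122)), (np.float64(-0.005), np.float64(0.123)), (np.float64(-0.007), np.float64(0.12)), (np.float64(-0.009), np.float64(0.122)), (np.float64(-0.011), np.float64(0.119)), (np.float64(-0.012), np.float64(0.107))]
[(np.float64(-0.22), np.float64(0.107)), (np.float64(-0.224), np.float64(0.111)), (np.float64(-0.231), np.float64(0.107)), (np.float64(-0.233), np.float64(0.121)), (np.float64(-0.238), np.float64(0.123)), (np.float64(-0.244), np.float64(0.121)), (np.float64(-0.282), np.float64(-0.001)), (np.float64(-0.289), np.float64(-0.004)), (np.float64(-0.295), np.float64(-0.002)), (np.float64(-0.301), np.float64(-0.002)), (np.float64(-0.307), np.float64(-0.002)), (np.float64(-0.313), np.float64(-0.001)), (np.float64(-0.315), np.float64(0.011)), (np.float64(-0.321), np.float64(0.012)), (np.float64(-0.023), np.float64(0.959)), (np.float64(-0.265), np.float64(0.222)), (np.float64(-0.267), np.float64(0.229)), (np.float64(-0.264), np.float64(0.253))]
```

```bash
python3 -m handwheel '[[[0,0,1,0],[0,0,1,0],[0,0,1,0],[0,0,0.7,0],[0,0,0.3,0],[0.2,0,0,0],[0.2,0,0,0],[0.1,0,0,0],[0.1,0,0,0],[0.1,0,0,0],[0.1,0,0,0],[0,0,0,0]]]'
python3 -m handwheel '[[[0.1,0,0,0],[0.1,0,0,0],[0,0,0,0]]]'
python3 -m handwheel '[[[0.1,0,0,0],[0,0,0,0]]]'
python3 -m handwheel '[[[0.06,0,0,0],[0,0,0,0]]]'
```

```text
t: 12.45
tcp_pos: [0.4917, -0.2543, 0.1039]
tool_rot: [0.707, 0.707, 0.0, 0.0]
force: [-0.1, 0.1, 0.1]
finger_gap: 0.001
gripper_force: 0.0
t: 12.82
tcp_pos: [0.4917, -0.2492, 0.1039]
tool_rot: [0.707, 0.707, 0.0, 0.0]
force: [-0.1, -1.0, -0.3]
finger_gap: 0.001
gripper_force: 0.4
t: 13.08
tcp_pos: [0.4916, -0.2466, 0.1038]
tool_rot: [0.707, 0.707, 0.0, -0.0]
force: [-0.8, 0.3, 0.7]
finger_gap: -0.002
gripper_force: 0.4
t: 13.32
tcp_pos: [0.4917, -0.2455, 0.1038]
tool_rot: [0.707, 0.707, -0.0, 0.0]
force: [-0.5, -0.6, -0.6]
finger_gap: -0.0
gripper_force: 1.0
```

```bash
python3 -m handwheel '[[[0.06,0,0,0],[0,0,0,0]]]'
python3 -m handwheel '[[[0.06,0,0,0],[0,0,0,0]]]'
python3 -m handwheel '[[[0.06,0,0,0],[0,0,0,0]]]'
```

```text
t: 13.58
tcp_pos: [0.492, -0.2442, 0.1039]
tool_rot: [0.707, 0.707, -0.0, 0.001]
force: [0.6, -3.0, -0.6]
finger_gap: 0.0
gripper_force: 1.6
t: 13.82
tcp_pos: [0.492, -0.2435, 0.1039]
tool_rot: [0.707, 0.707, -0.0, 0.001]
force: [-1.7, -5.0, -0.9]
finger_gap: 0.002
gripper_force: 2.8
t: 14.08
tcp_pos: [0.4923, -0.2434, 0.104]
tool_rot: [0.707, 0.707, -0.001, 0.002]
force: [-1.9, -9.3, -2.9]
finger_gap: 0.001
gripper_force: 4.4
```

```bash
python3 -m handwheel '[[[-0.3,0,0,0],[-0.3,0,0,0],[0,0,-1,0],[0,0,-1,0],[0,0,-1,0],[0,0,-1,0],[0,0,0,0]]]'
python3 - <<'E'
from h import *
a=plane([[341.6,246.6]],"top",.153);b=plane([[260+68,195+70.4],[260+97.2,195+35.6]],"top",.145)
print(a,b,b.mean(0)); v=b[1]-b[0];print(np.arctan2(-v[1],v[0]),np.hypot(*v[:2]))
d=np.load("pics/top0.npy");P=cloud(d,"top");q=P[225:272,320:365].reshape(-1,3);q=q[(q[:,2]>.135)&(q[:,2]<.17)];print(len(q),q.min(0),q.max(0),(q.max(0)+q.min(0))/2,q.mean(0))
s=sense();print(s['tcp_pos'])
p,d=snapshot("top");P=cloud(d,"top");print([tuple(P[247,u].round(3)[1:]) for u in range(400,412)])
E
```

```text
t: 14.95
tcp_pos: [0.4926, -0.2563, 0.2055]
tool_rot: [0.707, 0.707, 0.001, 0.002]
force: [0.3, 0.6, -0.4]
finger_gap: -0.005
gripper_force: 0.0
[[ 0.49084676 -0.11468901  0.153     ]] [[ 0.45853146 -0.09126712  0.145     ]
 [ 0.51935887 -0.1435774   0.145     ]] [ 0.48894516 -0.11742226  0.145     ]
0.7102588647056698 0.08022680390554912
308 [ 0.45920473 -0.14228282  0.13530221] [ 0.52391144 -0.08745812  0.16320363] [ 0.49155809 -0.11487047  0.14925292] [ 0.49109998 -0.11467926  0.15223478]
[ 0.49258823 -0.25627086  0.20553411]
[(np.float64(-0.224), np.float64(0.12)), (np.float64(-0.225), np.float64(0.122)), (np.float64(-0.227), np.float64(0.122)), (np.float64(-0.229), np.float64(0.122)), (np.float64(-0.231), np.float64(0.12)), (np.float64(-0.263), np.float64(0.0)), (np.float64(-0.023), np.float64(0.959)), (np.float64(-0.267), np.float64(0.001)), (np.float64(-0.269), np.float64(0.001)), (np.float64(-0.271), np.float64(0.001)), (np.float64(-0.273), np.float64(0.001)), (np.float64(-0.275), np.float64(0.002))]
```

Right clip has come to its stop: the face is at about -0.232, symmetric with the left. For the screw I'll straddle the axis with the fingers 54 mm apart, so each finger's side pushes a wing, and check with a picture before I go down.

```bash
python3 -m handwheel '[[[1,-0.08,0,0],[1,0,0,0],[1,0,0,0],[1,0,0,0],[1,0,0,0],[0.6,0,0,-1],[0,0,0,-1],[0,0,0,0],[0,0,0,0]]]' 54 20
python3 - <<'E'
from h import *
s=sense();print(s['tcp_pos'],s['q'])
p,d=snapshot("wrist");cv2.imwrite("pics/w1.png",p[:,:,::-1])
E
```

```text
t: 16.12
tcp_pos: [0.489, -0.115, 0.2032]
tool_rot: [0.63, 0.777, -0.0, -0.001]
force: [-0.6, -0.4, 1.0]
finger_gap: 0.629
gripper_force: 0.0
[ 0.48898888 -0.11504047  0.20316539] [-4.53994813e-01  4.04067848e-01  1.76534606e+00  2.58413779e-04
  9.74085108e-01 -6.62197005e-01]
```

View pics/w1.png

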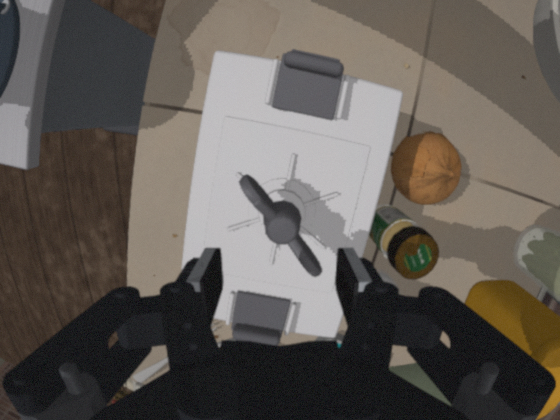

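Wrist view: hub at (283,222), wings from (245,182) to (315,270), and fingertips either side at (205,270) and (350,270). Both clips are visible. Checking the axis from this view.

Run:
```python
from h import *
s=sense();c=camera_params("wrist");K=c["mtx"];H=c["hand_eye"]
T=np.eye(4);T[:3,:3]=R.from_quat(s['tool_rot']).as_matrix();T[:3,3]=s['tcp_pos'];T=T@H
def f(uv,z):
    a=(np.array(uv)-K[:2,2])/K[0,0];r=np.hypot(*a);v=np.array([a[0]/r*np.sin(r),-a[1]/r*np.sin(r),-np.cos(r)])
    w=T[:3,:3]@v;return T[:3,3]+w*(z-T[2,3])/w[2]
h=f((283,219),.153);a=f((245,180),.147);b=f((316,271),.147);print(h,a,b,(a+b)/2,np.hypot(*(a-b)[:2]))
print((T[:3,:3].T@np.eye(3)).shape, R.from_quat(s['tool_rot']).as_matrix().T@(np.array([.4905,-.116,s['tcp_pos'][2]])-s['tcp_pos'])/.025)
```

```text
[ 0.48964434 -0.10742952  0.153     ] [ 0.46172581 -0.08939641  0.147     ] [ 0.51978443 -0.14063044  0.147     ] [ 0.49075512 -0.11501343  0.147     ] 0.07743209447266312
(3, 3) [-3.60649248e-02  4.63905248e-02 -8.46536187e-05]
```

```bash
python3 -m handwheel '[[[-0.02,0.06,1,0],[0,0,1,0],[0,0,0.8,0],[0,0,0.5,0],[0,0,0,0]]]'
python3 -m handwheel '[[[0,0,0,1],[0,0,0,1],[0,0,0,1],[0,0,0,1],[0,0,0,1],[0,0,0,1],[0,0,0,1],[0,0,0,1],[0,0,0,0]]]'
python3 - <<'E'
from h import *
s=sense();print(s['tcp_pos'],s['q'][5],s['ft_torque'])
p,d=snapshot("wrist");cv2.imwrite("pics/w2.png",p[:,:,::-1])
E
```

```text
t: 16.8
tcp_pos: [0.4907, -0.1159, 0.1206]
tool_rot: [0.63, 0.777, -0.0, -0.001]
force: [-0.4, -0.1, 1.2]
finger_gap: 0.631
gripper_force: 0.0
t: 17.92
tcp_pos: [0.4918, -0.1163, 0.1221]
tool_rot: [0.891, 0.454, 0.001, 0.001]
force: [0.1, -0.4, 0.4]
finger_gap: 0.633
gripper_force: 0.0
[ 0.49175017 -0.11630905  0.12207337] 0.17385360425338112 [-0.01141923 -0.0260029  -0.02445838]
```

View pics/w2.png

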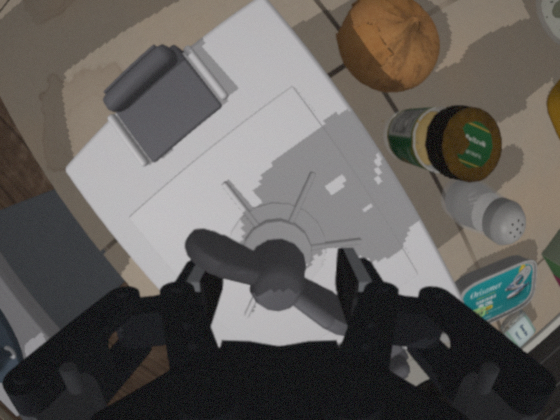

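The wrist view shows the wings (ends near (200,250) and (335,315)) being driven ahead of both fingers. Continuing the stroke.

```bash
python3 -m handwheel '[[[0,0,0.05,1],[0,0,0.05,1],[0,0,0,1],[0,0,0,1],[0,0,0,1],[0,0,0,1],[0,0,0,1],[0,0,0,1]]]'
python3 -m handwheel '[[[0,0,0,1],[0,0,0,1],[0,0,0,1],[0,0,0,1],[0,0,0,1],[0,0,0,1],[0,0,0,1],[0,0,0,1],[0,0,0,0]]]'
python3 -c "
from h import *
s=sense();print(s['tcp_pos'],s['q'][5],s['force'],s['ft_torque'])"
```

```text
t: 18.98
tcp_pos: [0.491, -0.116, 0.119]
tool_rot: [0.999, 0.051, -0.0, -0.0]
force: [-1.4, 0.8, -1.2]
finger_gap: 0.631
gripper_force: 0.6
t: 20.1
tcp_pos: [0.4911, -0.1159, 0.119]
tool_rot: [0.934, -0.357, -0.0, -0.0]
force: [-0.7, 0.5, 0.2]
finger_gap: 0.634
gripper_force: 0.4
[ 0.49109245 -0.11586357  0.11900321] 1.8480089776115203 [-0.66409558  0.51819911  0.23489221] [0.0651575  0.11799225 0.00082361]
```

```bash
python3 -m handwheel '[[[0,0,0,-1],[0,0,-1,-1],[0,0,-1,-1],[0,0,0,-1],[0,0,0,-1],[0,0,0,-1],[0,0,0,-1],[0,0,0,-1],[0,0,0,-1],[0,0,0,-1],[0,0,0,-1],[0,0,0,-1],[0,0,0,-1],[0,0,0,-1],[0,0,0,-1],[0,0,0,-1],[0,0,0,-1],[0,0,0,-1],[0,0,0,-1],[0,0,0,-1]]]'
python3 -m handwheel '[[[0,0,0,-1],[0,0,0,-1],[0,0,0,-1],[0,0,0,-1],[0,0,0,-1],[0,0,0,-1],[0,0,0,-1],[0,0,0,-1],[0,0,0,-1],[0,0,0,-1],[0,0,0,-1],[0,0,0,-1],[0,0,0,0],[0,0,1,0],[0,0,1,0],[0,0,0,0]]]'
python3 - <<'E'
from h import *
s=sense();print(s['tcp_pos'],s['q'][5],s['ft_torque'])
p,d=snapshot("wrist");cv2.imwrite("pics/w3.png",p[:,:,::-1])
E
```

```text
t: 22.6
tcp_pos: [0.4917, -0.1163, 0.1692]
tool_rot: [0.775, 0.632, 0.0, 0.001]
force: [0.2, -0.7, 0.2]
finger_gap: 0.635
gripper_force: 0.0
t: 24.6
tcp_pos: [0.4902, -0.1156, 0.1176]
tool_rot: [0.259, 0.966, 0.0, -0.002]
force: [-0.1, 0.8, 1.3]
finger_gap: 0.629
gripper_force: 0.0
[ 0.49018208 -0.11560984  0.11762379] -1.500370501357375 [ 0.006312   -0.04194625  0.0687626 ]
```

View pics/w3.png

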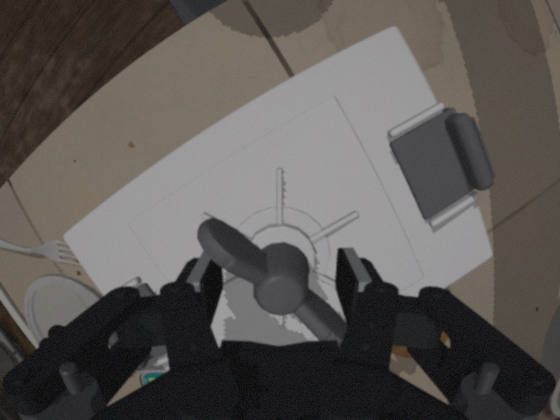

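The left wing (200–260, 220–275) is ahead of the left finger with a clear gap. Second stroke.

```bash
python3 -m handwheel '[[[0,0,-0.05,1],[0,0,0,1],[0,0,0,1],[0,0,0,1],[0,0,0,1],[0,0,0,1],[0,0,0,1],[0,0,0,1],[0,0,0,1],[0,0,0,1],[0,0,0,1],[0,0,0,1],[0,0,0,1],[0,0,0,1],[0,0,0,1],[0,0,0,1],[0,0,0,0]]]'
python3 -m handwheel '[[[0,0,0,1],[0,0,0,1],[0,0,0,1],[0,0,0,1],[0,0,0,1],[0,0,0,1],[0,0,0,1],[0,0,0,1],[0,0,0,1],[0,0,0,1],[0,0,0,1],[0,0,0,1],[0,0,0,1],[0,0,0,1],[0,0,0,1],[0,0,0,1],[0,0,0,0]]]'
python3 -c "
from h import *
s=sense();print(s['tcp_pos'],s['q'][5],s['force'],s['ft_torque'])"
```

```text
t: 26.78
tcp_pos: [0.4919, -0.1164, 0.1212]
tool_rot: [0.891, 0.454, 0.001, 0.001]
force: [-0.1, -0.2, -0.5]
finger_gap: 0.629
gripper_force: 0.1
t: 28.9
tcp_pos: [0.4912, -0.1159, 0.1205]
tool_rot: [0.934, -0.357, 0.0, -0.0]
force: [-1.1, 1.3, -0.5]
finger_gap: 0.631
gripper_force: 0.5
[ 0.49120316 -0.11593016  0.12054936] 1.8477398690017552 [-1.14112103  1.25348197 -0.45527956] [0.13856559 0.20075306 0.08816664]
```

```bash
python3 -m handwheel '[[[0,0,0,-1],[0,0,-1,-1],[0,0,-1,-1],[0,0,0,-1],[0,0,0,-1],[0,0,0,-1],[0,0,0,-1],[0,0,0,-1],[0,0,0,-1],[0,0,0,-1],[0,0,0,-1],[0,0,0,-1],[0,0,0,-1],[0,0,0,-1],[0,0,0,-1],[0,0,0,-1],[0,0,0,-1],[0,0,0,-1],[0,0,0,-1],[0,0,0,-1]]]'
python3 -m handwheel '[[[0,0,0,-1],[0,0,0,-1],[0,0,0,-1],[0,0,0,-1],[0,0,0,-1],[0,0,0,-1],[0,0,0,-1],[0,0,0,-1],[0,0,0,-1],[0,0,0,-1],[0,0,0,-1],[0,0,0,-1],[0,0,0,0],[0,0,1,0],[0,0,1,0],[0,0,0,0]]]'
python3 -m handwheel '[[[0,0,0,1],[0,0,0,1],[0,0,0,1],[0,0,0,1],[0,0,0,1],[0,0,0,1],[0,0,0,1],[0,0,0,1],[0,0,0,1],[0,0,0,1],[0,0,0,1],[0,0,0,1],[0,0,0,1],[0,0,0,1],[0,0,0,1],[0,0,0,1],[0,0,0,0]]]'
python3 -c "
from h import *
s=sense();print(s['tcp_pos'],s['q'][5],s['force'],s['ft_torque'])"
```

```text
t: 31.4
tcp_pos: [0.4919, -0.1164, 0.1707]
tool_rot: [0.775, 0.632, 0.0, 0.001]
force: [-0.5, 0.3, 0.2]
finger_gap: 0.631
gripper_force: 0.0
t: 33.4
tcp_pos: [0.4903, -0.1157, 0.119]
tool_rot: [0.259, 0.966, 0.0, -0.002]
force: [0.2, -0.5, 0.8]
finger_gap: 0.632
gripper_force: 0.0
t: 35.52
tcp_pos: [0.4918, -0.1163, 0.1211]
tool_rot: [0.891, 0.454, 0.001, 0.001]
force: [-0.2, 0.0, -0.1]
finger_gap: 0.634
gripper_force: 0.1
[ 0.4918485  -0.11632975  0.1210894 ] 0.17374664394724676 [-0.1621411   0.03766183 -0.10342452] [-0.00711677  0.02376987 -0.00740506]
```

```bash
cat > st.sh <<'E'
python3 -c "
from h import *
s=sense();print('   ',s['q'][5].round(4),s['force'].round(2),s['ft_torque'].round(3),np.degrees(R.from_quat(s['tool_rot']).as_euler('ZYX')[0]).round(2))"
E
python3 -m handwheel '[[[0,0,0.04,1],[0,0,0,1],[0,0,0,1],[0,0,0,1],[0,0,0,1],[0,0,0,1],[0,0,0,1],[0,0,0,1],[0,0,0,1],[0,0,0,1],[0,0,0,1],[0,0,0,1],[0,0,0,0]]]'; sh st.sh
python3 -m handwheel '[[[0,0,0,0.5],[0,0,0,0.5],[0,0,0,0]]]';sh st.sh
python3 -m handwheel '[[[0,0,0,0.5],[0,0,0,0]]]';sh st.sh
```

```text
t: 37.15
tcp_pos: [0.4912, -0.116, 0.1195]
tool_rot: [0.988, -0.155, 0.0, 0.0]
force: [0.5, 0.3, -0.9]
finger_gap: 0.629
gripper_force: 0.5
    1.4289 [ 0.48  0.26 -0.87] [ 0.077  0.168 -0.005] -17.86
t: 37.52
tcp_pos: [0.4911, -0.1159, 0.1193]
tool_rot: [0.978, -0.207, -0.0, -0.0]
force: [-0.6, 1.5, -0.5]
finger_gap: 0.633
gripper_force: 0.7
    1.5334 [-0.61  1.55 -0.47] [0.076 0.139 0.023] -23.85
t: 37.78
tcp_pos: [0.4911, -0.1159, 0.1192]
tool_rot: [0.973, -0.232, -0.0, -0.0]
force: [-1.6, 0.2, -0.1]
finger_gap: 0.633
gripper_force: 0.8
    1.5861 [-1.64  0.18 -0.06] [0.12  0.224 0.089] -26.87
```

```bash
python3 -m handwheel '[[[0,0,0,0.5],[0,0,0,0]]]';sh st.sh
python3 -m handwheel '[[[0,0,0,0.4],[0,0,0,0]]]';sh st.sh
python3 -m handwheel '[[[0,0,0,0.4],[0,0,0,0]]]';sh st.sh
```

```text
t: 38.02
tcp_pos: [0.4911, -0.1159, 0.1191]
tool_rot: [0.966, -0.258, -0.0, -0.0]
force: [-1.9, 2.1, -0.1]
finger_gap: 0.636
gripper_force: 0.8
    1.6386 [-1.91  2.05 -0.11] [0.158 0.259 0.105] -29.88
t: 38.28
tcp_pos: [0.4911, -0.1159, 0.1191]
tool_rot: [0.961, -0.278, -0.0, -0.0]
force: [-0.9, 2.0, -0.5]
finger_gap: 0.629
gripper_force: 0.9
    1.6806 [-0.92  1.99 -0.54] [0.269 0.238 0.067] -32.28
t: 38.52
tcp_pos: [0.4911, -0.1159, 0.119]
tool_rot: [0.955, -0.298, -0.0, -0.0]
force: [-1.2, 1.7, -0.8]
finger_gap: 0.634
gripper_force: 0.9
    1.7227 [-1.2   1.7  -0.83] [0.2   0.256 0.045] -34.7
```

```bash
python3 -m handwheel '[[[0,0,0,0.4],[0,0,0,0]]]';sh st.sh
python3 -m handwheel '[[[0,0,0,0.3],[0,0,0,0]]]';sh st.sh
python3 -m handwheel '[[[0,0,0,0.3],[0,0,0,0]]]';sh st.sh
```

```text
t: 38.78
tcp_pos: [0.4909, -0.1158, 0.119]
tool_rot: [0.948, -0.318, -0.0, 0.0]
force: [-1.5, 1.8, -0.5]
finger_gap: 0.633
gripper_force: 7.3
    1.7638 [-1.53  1.75 -0.5 ] [0.318 0.174 0.416] -37.02
t: 39.02
tcp_pos: [0.4911, -0.1161, 0.119]
tool_rot: [0.943, -0.333, -0.0, 0.0]
force: [-0.6, 1.2, -0.9]
finger_gap: 0.631
gripper_force: 12.4
    1.7969 [-0.62  1.19 -0.85] [0.31  0.225 0.741] -38.91
t: 39.28
tcp_pos: [0.4914, -0.1163, 0.119]
tool_rot: [0.937, -0.349, 0.0, 0.0]
force: [-0.8, 0.7, -1.3]
finger_gap: 0.633
gripper_force: 9.5
    1.83 [-0.84  0.7  -1.27] [0.033 0.223 0.514] -40.85
```

The torque jumped at the expected angle, so the head is down. Backing off, lifting and checking.

```bash
python3 -m handwheel '[[[0,0,0,-1],[0,0,0,-1],[0,0,-1,-1],[0,0,-1,-1],[0,0,-1,0],[0,0,-1,0],[0,0,-1,0],[1,0,-1,0],[1,0,0,0],[1,0,0,0],[1,0,0,0],[1,0,0,0],[1,0,0,0],[1,0,0,0],[0,0,0,0]]]'
python3 - <<'E'
from h import *
s=sense();print(s['tcp_pos'])
p,d=snapshot("top");P=cloud(d,"top");np.save("pics/t2.npy",d);cv2.imwrite("pics/t2f.png",p[:,:,::-1])
cv2.imwrite("pics/t2.png",cv2.resize(p[180:320,250:440,::-1],None,fx=4,fy=4,interpolation=2))
E
```

```text
t: 41.15
tcp_pos: [0.6608, -0.1677, 0.2691]
tool_rot: [0.989, -0.147, 0.002, -0.0]
force: [-0.9, 0.4, -0.3]
finger_gap: 0.631
gripper_force: 0.0
[ 0.66076235 -0.16767644  0.26910378]
```

View pics/t2.png

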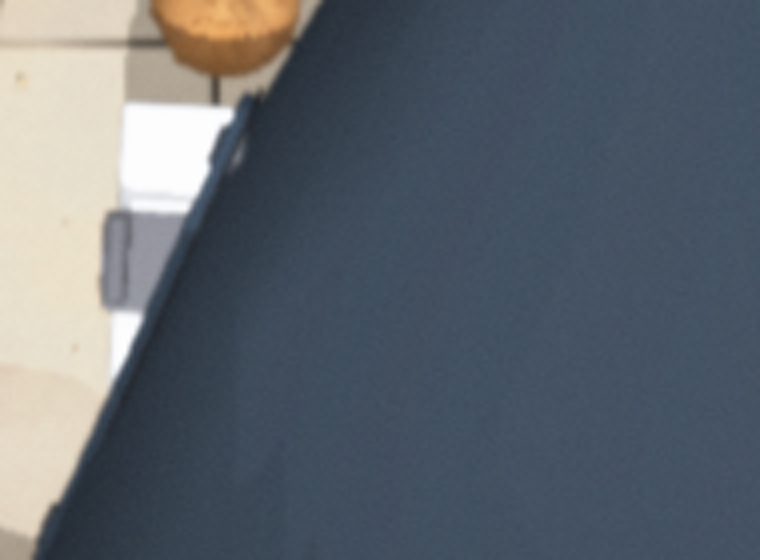

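Arm blocks the view; left clip ridge at (115,260) is still against the lid, and the press looks turned 2–3°. Moving the arm aside.

```bash
python3 -m handwheel '[[[-1,-1,0,0],[-1,-1,0,0],[-1,-1,0,0],[-1,-1,0,0],[0,-1,0,0],[0,-1,0,0],[0,-1,0,0],[0,-1,0,0],[0,-1,0,0],[0,-1,0,0],[0,-1,0,0],[0,-1,0,0],[0,0,0,0]]]'
python3 - <<'E'
from h import *
s=sense();print(s['tcp_pos'],s['t'])
p,d=snapshot("top");P=cloud(d,"top")
cv2.imwrite("pics/t3.png",cv2.resize(p[180:320,250:440,::-1],None,fx=4,fy=4,interpolation=2))
q=P[225:272,320:365].reshape(-1,3);q=q[(q[:,2]>.125)&(q[:,2]<.17)];print(len(q),q.min(0),q.max(0),np.percentile(q[:,2],[50,90,97]),q.mean(0))
E
```

```text
t: 42.82
tcp_pos: [0.65, 0.1514, 0.269]
tool_rot: [0.989, -0.145, 0.0, -0.0]
force: [0.1, -0.4, 0.4]
finger_gap: 0.632
gripper_force: 0.0
[0.64996466 0.15135348 0.26902066] 42.825
323 [ 0.45393458 -0.13227823  0.12547919] [ 0.5300746  -0.09782107  0.14895898] [0.14103729 0.14593567 0.14737572] [ 0.491681   -0.11412589  0.14038076]
```

View pics/t3.png

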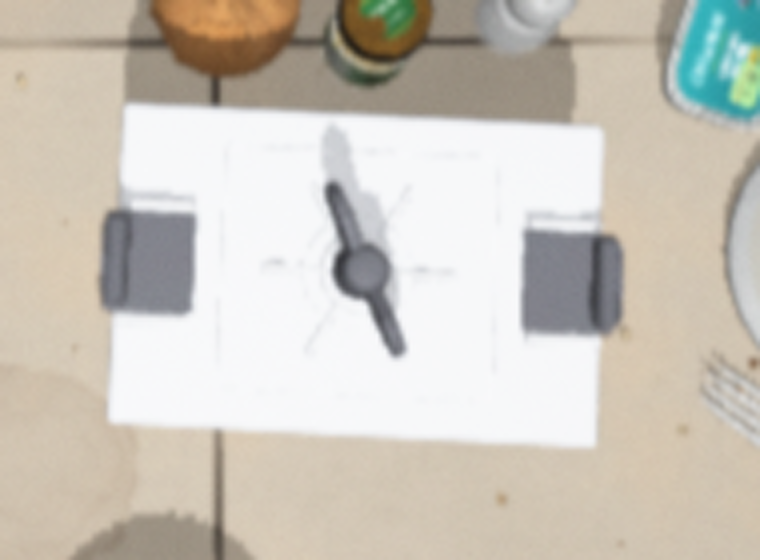

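Top view: wings at about 25° on the other side of the lid's x (ends (333,187) and (400,352)), which matches a turn of 9.0. The head is about 13 mm lower, both clips (115,260) and (607,283) are in, and the things beside it haven't moved. Handing in.

```bash
python3 -c "
from station import *
print(sign_off())"
```

```text
the job is handed in; nothing more can be done
None
```

Both clips were pushed fully in first, then the screw was wound down until its head met the lid, and the job was handed in at about 43 s; the press turned about 3° clockwise when the screw hit its stop.

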